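Let the limes out of the dispenser

TASK

Press the red paddle of the lime dispenser down with the fingertips, so that the far end of the lever lifts the yellow gate, and keep it down until both limes have rolled into the wooden tray. Then let the paddle come back up by itself, so that the gate is shut again. Do not touch the limes or the gate, and leave the pepper mill, the mug and the jar where they stand.

Things in the scene. Friction and masses are not known exactly. Their poses are not given: they have to be found in the camera images.
- paddle_top (a point): Red round paddle, 92 mm across, 10 mm thick, on the lever's near end; nothing under it. The point: centre of its top face, 151 mm above the worktop at rest; z up, x along the lever to the gate. The pivot lies 130 mm along +x and 11 mm below. Fully pressed the point has sunk 58 mm and gone 8 mm towards the pivot. Pressing takes about 1.5 N at first, 3.5 N at full travel; a spring brings it back.
- rocker (a joint): Angle of the rocking lever: 0 at rest (gate shut, paddle up), grows as the paddle goes down, stop at 0.45 rad. The limes can pass from about 0.3 rad; 0.40 rad or more clears them well.
- gate_top (a point): Yellow gate, a plate 26 mm wide, 6 mm thick and 46 mm tall that hangs from the far end of the lever into the chute, 250 mm from the paddle along the lever. The point: centre of its top edge; the gate hangs along its -z. It rises about 50 mm when the paddle is fully down.
- lime1: Green key lime, a ball 40 mm across, lying against the gate in the steel chute at the start. Origin: its centre, at the start about 104 mm above the worktop. The chute runs square to the lever, slopes 10 degrees and is 44 mm wide inside.
- lime2: Second green key lime, 40 mm across, uphill of the first and touching it. Origin: its centre, at the start about 111 mm above the worktop. Once the gate is up, both limes roll into the tray within about 1 s.
- tray_floor (a point): Centre of the inner floor of the open wooden tray below the chute's lower end, 30 mm above the worktop. Inside 114 mm (x) by 124 mm (y); rim 80 mm above the worktop, 50 mm on the chute's side. z up, x along the lever from paddle to gate, y up the chute. A lime at rest in it has its centre 20 mm above this point.
- dispenser: The dispenser's frame (wood base, two 154 mm posts at the pivot, steel chute, tray), fixed to the worktop. Origin: on the worktop below the lever's pivot. x along the lever from paddle (x = -130 mm) to gate (x = 120 mm), y up the chute. The chute's centre line is at x = 120 mm, from y = -65 to 145 mm, at most 135 mm high.
- pepper_mill: Dark wooden pepper mill, loose, 54 mm across and 142 mm tall. Origin: centre of its underside.
- mug: White mug, loose, 76 mm across and 90 mm tall, with a handle at its own +y. Origin: centre of its underside.
- jar: Amber jar with a metal cap, loose, 68 mm across and 110 mm tall. Origin: centre of its underside.
Not all that is in view belongs to the job. Leave any purple look-alike of the pepper_mill alone. Leave any purple look-alike of the lime2 alone.

How it is judged:
By the outcome, as a careful person would: the job done as asked, in the order asked, and still so for the second after the job is handed in, with the robot touching nothing.
It also fails if it takes over 32 s, if anything falls off the work surface, if the arm or the gripper's body presses on something with over 40 N, if the wrist force passes 120 N, or if a joint passes its speed limit or range.

ROBOT

A 6-joint arm with a two-finger parallel gripper is mounted at the origin on the work surface. World frame = base frame: x ahead of the robot, y to its left, z up, the work surface at z = 0. Lengths are in mm, angles in rad, forces in N, time in s.
With the tool pointing down it reaches from about 275 to 750 mm from the base axis. Payload 10.2 kg.
Tool frame: the origin (TCP) lies midway between the tips of the shut fingers; the grasp point (between the pads) lies 19 mm behind it (ctrl.grasp_offset is the distance from the TCP to the grasp point, in mm); z points along the fingers, y is the line along which they close (so a half turn about z gives the same grasp; the last joint's range is limited). The gripper opens to 85 mm and grips with 20 to 120 N. Pads are 22 mm wide; open, the fingers measure 114 mm over their backs; the gripper's body (76 mm by 85 mm) begins 54 mm behind the grasp point. The pads swing forward as they close: fully open they stand 13 mm farther back than shut.
Start: joints at [0.978, 0.313, 1.498, -0, 1.331, -0.223], TCP at [189.763, 489.511, 231.294] pointing down, gripper open.
Joint ranges: [-2.94, 2.94], [-0.97, 2.17], [0.19, 2.56], [-1.23, 4.37], [0.02, 3.11], [-2.88, 2.88]. Speed limits (rad/s): [2.39, 2.39, 3.01, 3.14, 3.14, 3.14].

INTERFACE

Orientations are given as a unit quaternion [w, x, y, z].
In Python, from rig import ctrl, viewer, models gives the robot as it stands. The module is installed in compiled form; this text tells all that it offers.
- The arm moves only by the shell command python3 -m pendant 'ROWS' [OPENING] [FORCE]. ROWS is text: rows parted by semicolons, each of 4 numbers parted by spaces: the shift along the tool's x, y, z in m, then the turn about the tool's z in rad. In form: x y z yaw; .... A call has 1 to 10 rows; each row shifts and turns the commanded pose from where the row before left it, along the tool's axes as they then stand; what a row does not reach is not made up. A row lasts 1/8 s, in which the tool goes at most 62.5 mm and 10.7 degrees, less where a joint would pass 70% of its speed; a pose out of reach is approached as far as the arm can. A call is refused whole if a number of a shift passes 0.0625 or a number of a turn 0.188, either way. A call with a gripper value outside its range is refused whole. OPENING is the opening, from 0 (shut) to 1 (fully open), set as the call begins (- or left out, the last holds). The fingers move at their own pace and stop on an object; FORCE is the grip in N (left out, the last holds). Time passes only in rows, so rows that do not move let the fingers close. It gives the time, the measured TCP pose, the force, the opening and the grip force at its end, in the units of the state.
- ctrl.sense(): the state, without advancing time (a new reading comes with each control period).
- viewer.capture(name): name is "scene" or "top" or "wrist"; returns a dict with "color" (480x640x3 uint8, red, green, blue), "vertical_fov" (degrees; the focal length in pixels is half the picture's height over the tangent of half this angle, whatever the lens; pixels are square), "cx", "cy" (the principal point, pixels), "pose" (4x4, takes a point from camera to world coordinates). Camera axes: x right, y down, z forward; pixel columns grow to the right and rows downward; lengths in mm; the calibration is good to about 2 mm. The wrist camera is an equidistant fisheye: a pixel r from the principal point sees the ray r / f radians off the axis. A picture is of the moment at which its call begins. There is no depth.
- ctrl.finish_job(): hands the job in; it is judged then, once.
Trained networks look in the newest picture that a camera, given by its name, has taken for a name from the list of things; names that differ only in an ending like _2 or _b are one class to them, and where a whole thing is asked for, a point or a joint stands for the part that bears it (a point fixed in the world has none). Each returns a list of dicts, best first, with "p" (0 to 1); they miss things now and then, are a little off and sometimes report something else, mostly with a low value. They report only what shows in the picture. A call takes as long as a camera call. They do not tell look-alikes from the thing itself.
- models.boxes_of(camera, query): "at" ([x, y, z] in mm, in world coordinates, good to about 4 mm: the middle of the surface that is visible of it).
The state is a dict: "time_s": time; "joints": joint angles; "dq": joint speeds; "tau": joint torques, N m; "eef_pos": TCP position; "ee_rot": TCP orientation; "force": force on the tool from outside, world axes, zero at the start; "wrist_torque": the same for the moment, N m; "grip_width": opening from 0.0 (shut) to 1.0 (fully open); "grip_force": force on a finger pad.
Only numpy, scipy, OpenCV 4.12 (cv2) and the standard library are available. Lean on these libraries where they do the work, as an engineer would, in place of code of your own. Each camera call takes 0.05 s, during which the arm holds its last target. There are 200 camera calls.

## Working session

There is one attempt and no reset: what is moved stays moved. The work goes in short steps, Python scripts to look and compute and a shell command to move; the robot and the scene stay as the last step left them, time stands still between calls to the robot, and variables do not carry over. Pictures are saved under pics/ and viewed, at most 10 in all, crops included, and the job is handed in when it is done.

```bash
mkdir -p pics; python3 - <<'E'
from rig import ctrl, viewer, models
import cv2, numpy as np
s=ctrl.sense();print(s['time_s'],s['eef_pos'],s['ee_rot'],s['grip_width'])
for c in ['scene','top']:
    d=viewer.capture(c);cv2.imwrite(f'pics/{c}0.png',d['color'][:,:,::-1])
    P=np.linalg.inv(d['pose']);f=240/np.tan(np.radians(d['vertical_fov']/2))
    for q in ['paddle_top','gate_top','lime1','lime2','dispenser','pepper_mill','mug','jar','tray_floor']:
        for r in models.boxes_of(c,q)[:3]:
            p=P@np.append(r['at'],1);print(c,q,round(r['p'],2),np.round(r['at']),np.round([d['cx']+f*p[0]/p[2],d['cy']+f*p[1]/p[2]]))
E
```

```text
0.0 [189.59963387 489.2910365  230.74382495] [-2.49448346e-04  1.83837819e-01  9.82956375e-01 -5.99416747e-04] 0.9969193541559315
scene paddle_top 0.61 [513.  41. 146.] [269. 181.]
scene paddle_top 0.5 [731.  69. 119.] [359. 268.]
scene gate_top 0.89 [512.  40. 150.] [268. 180.]
scene lime1 0.96 [830.  55.  34.] [387. 337.]
scene lime1 0.64 [725. 105. 124.] [374. 252.]
scene lime1 0.52 [731.  72. 119.] [361. 267.]
scene lime2 0.96 [830.  55.  34.] [387. 337.]
scene lime2 0.64 [725. 105. 124.] [374. 252.]
scene lime2 0.52 [731.  72. 119.] [361. 267.]
scene dispenser 0.82 [702.  16.  53.] [323. 290.]
scene dispenser 0.22 [476. 195.  57.] [325. 161.]
scene pepper_mill 0.73 [514.  42. 148.] [270. 181.]
scene pepper_mill 0.67 [606. 287.  80.] [403. 172.]
scene pepper_mill 0.58 [602. 193.  91.] [366. 191.]
scene mug 0.88 [474. 195.  58.] [325. 160.]
scene mug 0.65 [514.  41. 151.] [269. 180.]
scene jar 0.91 [ 566. -125.   89.] [209. 269.]
scene tray_floor 0.94 [711.  20.  48.] [327. 294.]
scene tray_floor 0.49 [601. 190.  91.] [364. 191.]
top paddle_top 0.68 [491.  44. 150.] [307. 324.]
top gate_top 0.85 [488.  42. 152.] [308. 326.]
top lime1 0.87 [718.  74. 118.] [286. 181.]
top lime1 0.71 [819.  58.  38.] [296. 137.]
top lime1 0.65 [712. 110. 121.] [264. 184.]
top lime2 0.87 [718.  74. 118.] [286. 181.]
top lime2 0.71 [819.  58.  38.] [296. 137.]
top lime2 0.65 [712. 110. 121.] [264. 184.]
top dispenser 0.89 [689.  21.  72.] [318. 203.]
top pepper_mill 0.96 [592. 288. 104.] [155. 262.]
top pepper_mill 0.85 [587. 198. 103.] [211. 263.]
top pepper_mill 0.49 [471. 205.  32.] [216. 332.]
top mug 0.78 [473. 206.  33.] [215. 331.]
top jar 0.83 [ 546. -113.  108.] [404. 285.]
top tray_floor 0.89 [691.  26.  72.] [315. 202.]
```

View pics/top0.png

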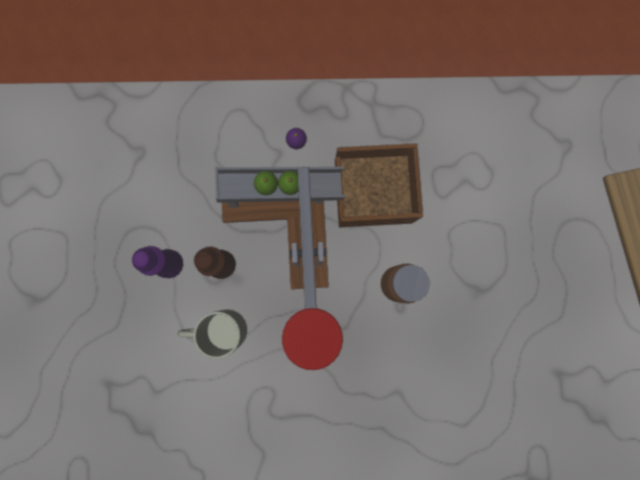

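View pics/scene0.png

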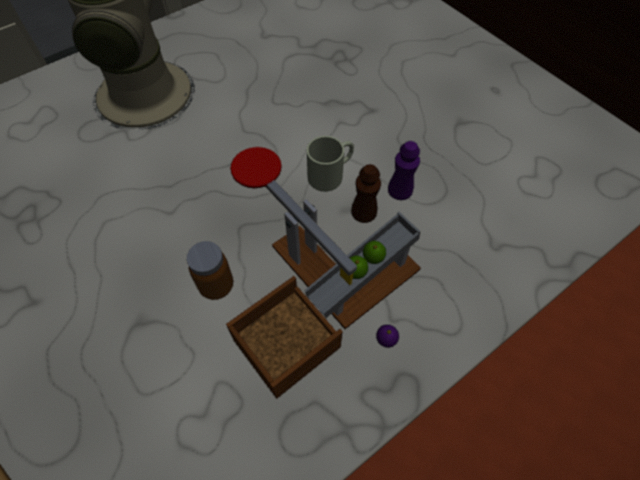

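The top view shows the red paddle at (312,339), its lever running up to the chute, the limes at (265,183) and (289,182), and the tray at (378,187). The mug is at (217,333), the dark mill at (212,262) and the jar at (408,284).

The purple mill (150,261) and purple ball (296,138) are the look-alikes, and I won't touch them. There is only one red paddle. Next I'll find its centre from the red blob in both cameras and confirm it in one crop.

```bash
cat > look.py <<'E'
from rig import ctrl, viewer, models
import cv2, numpy as np
from scipy.spatial.transform import Rotation as R
def ray(d,u,v,z):
    f=240/np.tan(np.radians(d['vertical_fov']/2))
    r=d['pose'][:3,:3]@np.array([(u-d['cx'])/f,(v-d['cy'])/f,1]);o=d['pose'][:3,3]
    return o+r*(z-o[2])/r[2]
def tool():
    s=ctrl.sense();w=s['ee_rot'];return s,R.from_quat([w[1],w[2],w[3],w[0]]).as_matrix()
E
python3 - <<'E'
from look import *
for c in ['scene','top']:
    d=viewer.capture(c);h=cv2.cvtColor(d['color'],cv2.COLOR_RGB2HSV)
    m=(((h[...,0]<4)|(h[...,0]>176))&(h[...,1]>200)&(h[...,2]>120)).astype(np.uint8)
    n,l,st,ce=cv2.connectedComponentsWithStats(m);i=1+np.argmax(st[1:,4])
    pts=np.argwhere(l==i)[:,::-1].astype(np.float32);e=cv2.fitEllipse(cv2.convexHull(pts))
    print(c,st[i],ce[i],e,ray(d,*e[0],151 if c=='top' else 149))
    if c=='top':
        print('pivot,far',ray(d,308,253,154),ray(d,304,168,145))
        cv2.imwrite('pics/crop.png',cv2.resize(d['color'][130:390,190:440,::-1],None,fx=2.2,fy=2.2))
s,T=tool();print(T.round(3))
E
```

```text
Traceback (most recent call last):
ValueError: attempt to get argmax of an empty sequence
```

```bash
python3 - <<'E'
from look import *
for c in ['scene','top']:
    d=viewer.capture(c);a=d['color'].astype(int);u,v=(256,167) if c=='scene' else (312,339)
    print(a[v,u])
    m=((a[...,0]>90)&(a[...,0]>4*a[...,1])&(a[...,0]>4*a[...,2])).astype(np.uint8)
    n,l,st,ce=cv2.connectedComponentsWithStats(m);i=l[v,u]
    pts=np.argwhere(l==i)[:,::-1].astype(np.float32);e=cv2.fitEllipse(cv2.convexHull(pts))
    print(c,st[i],ce[i],e,ray(d,*e[0],151 if c=='top' else 149))
    if c=='top':
        print('pivot,far',ray(d,308,253,154),ray(d,304,168,145))
        cv2.imwrite('pics/crop.png',cv2.resize(d['color'][130:390,190:440,::-1],None,fx=2.2,fy=2.2))
s,T=tool();print(T.round(3))
E
```

```text
[99 10  7]
scene [ 232  148   49   37 1403] [255.56949394 165.84176764] ((255.6049346923828, 165.8578338623047), (36.36604309082031, 48.531959533691406), 83.58596801757812) [471.50767755  40.10073789 149.        ]
[129  43  42]Traceback (most recent call last):
  File "<stdin>", line 7, in <module>
cv2.error: OpenCV(4.12.0) /io/opencv/modules/imgproc/src/shapedescr.cpp:361: error: (-201:Incorrect size of input array) There should be at least 5 points to fit the ellipse in function 'fitEllipseNoDirect'
```

```bash
python3 - <<'E'
from look import *
d=viewer.capture('top');a=d['color'].astype(int);u,v=(312,339)
m=((a[...,0]>2*a[...,1])&(a[...,0]>2*a[...,2])&(a[...,0]>60)).astype(np.uint8)
n,l,st,ce=cv2.connectedComponentsWithStats(m);i=l[v,u]
pts=np.argwhere(l==i)[:,::-1].astype(np.float32);e=cv2.fitEllipse(cv2.convexHull(pts))
print(a[v,u],st[i],ce[i],e,ray(d,*e[0],151))
print('pivot,far',ray(d,308,253,154),ray(d,304,168,145))
cv2.imwrite('pics/crop.png',cv2.resize(d['color'][130:390,190:440,::-1],None,fx=2.2,fy=2.2))
s,T=tool();print(T.round(3))
p=ray(d,*e[0],151);D=T.T@((p-s['eef_pos'])/1000);print(D)
E
```

```text
[130  44  42] [ 283  309   59   60 2811] [311.89363216 338.68623266] ((311.87774658203125, 338.7248840332031), (59.017940521240234, 60.2740364074707), 178.49058532714844) [469.20074327  37.30069524 151.        ]
pivot,far [597.23776023  40.50658133 154.        ] [731.30709281  44.07786156 145.        ]
[[-0.932  0.361 -0.   ]
 [ 0.361  0.932  0.   ]
 [ 0.     0.    -1.   ]]
[-0.42401081 -0.32065731  0.08029078]
```

View pics/crop.png

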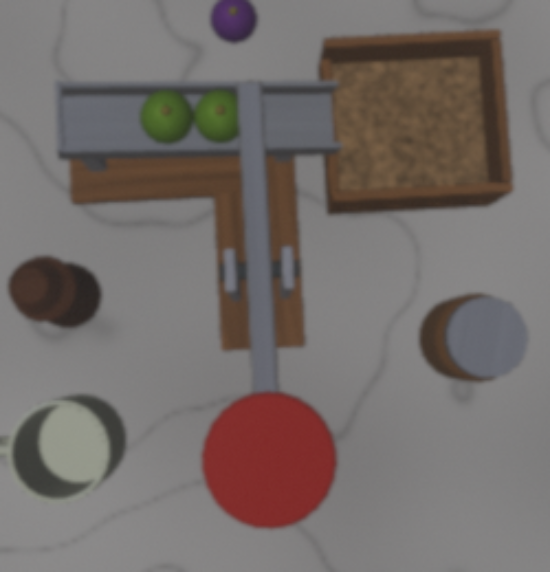

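The crop confirms it: one red paddle at the near end of the lever, and nothing else near it except the mug and the jar. I take its centre as about (470, 38, 151) mm. I'll cross above everything at z = 231 mm and shut the fingers on the way.

```bash
python3 -m pendant '-0.04 -0.03 0 0; -0.04 -0.03 0 0; -0.04 -0.03 0 0; -0.04 -0.03 0 0; -0.04 -0.03 0 0; -0.04 -0.03 0 0; -0.04 -0.03 0 0; -0.04 -0.03 0 0; -0.04 -0.03 0 0; -0.04 -0.03 0 0' 0 30; python3 -m pendant '-0.025 -0.020 0 0; 0 0 0.03 0; 0 0 0 0; 0 0 0 0'; python3 - <<'E'
from look import *
s,T=tool();print(T.T@(np.array([470,38.5,151])-s['eef_pos']),s['force'],s['grip_width'])
E
```

```text
time_s: 2.45
eef_pos: [455.0, 63.6, 231.5]
ee_rot: [0.0, 0.184, 0.983, 0.0]
force: [-0.0, 1.4, 0.4]
grip_width: -0.001
grip_force: 0.0
time_s: 2.95
eef_pos: [470.7, 37.8, 202.3]
ee_rot: [0.001, 0.184, 0.983, 0.0]
force: [-0.1, -0.1, -0.0]
grip_width: -0.003
grip_force: 0.0
[ 0.93882938  0.42235545 51.31332923] [-0.08067443 -0.08334685 -0.02522735] -0.0025943852174423786
```

```bash
python3 -m pendant '0 0 0.025 0; 0 0 0.020 0; 0 0 0.008 0; -0.001 0 0.009 0; -0.001 0 0.009 0; -0.001 0.001 0.009 0; -0.001 0.001 0.008 0; -0.001 0 0.007 0; -0.001 0 0.005 0; 0 0 0 0'; python3 - <<'E'
from look import *
d=viewer.capture('scene');cv2.imwrite('pics/press.png',cv2.resize(d['color'][120:420,180:480,::-1],None,fx=1.9,fy=1.9))
E
```

```text
time_s: 4.2
eef_pos: [476.8, 37.3, 101.1]
ee_rot: [-0.0, 0.184, 0.983, 0.0]
force: [0.6, 0.3, 2.5]
grip_width: 0.005
grip_force: 1.5
```

View pics/press.png

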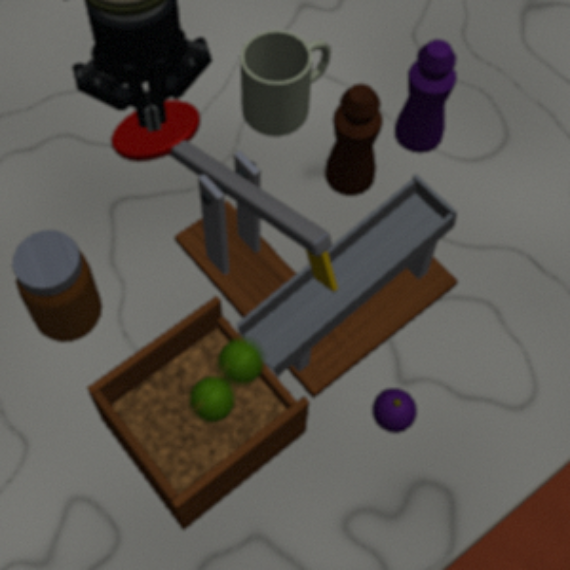

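The paddle is down and the gate (crop 322,270) is lifted. Both limes, at (240,360) and (212,398), are in or just entering the tray. I'll press slightly deeper and hold while they settle.

```bash
python3 -m pendant '0 0 0.003 0; 0 0 0 0; 0 0 0 0; 0 0 0 0; 0 0 0 0; 0 0 0 0; 0 0 0 0; 0 0 0 0; 0 0 0 0; 0 0 0 0'; python3 - <<'E'
from look import *
d=viewer.capture('scene');cv2.imwrite('pics/hold.png',cv2.resize(d['color'][120:420,180:480,::-1],None,fx=1.9,fy=1.9))
for r in models.boxes_of('scene','lime1'): print(r)
E
```

```text
time_s: 5.5
eef_pos: [476.7, 37.2, 98.3]
ee_rot: [0.0, 0.184, 0.983, -0.0]
force: [-0.0, 1.3, 2.8]
grip_width: -0.001
grip_force: 1.7
{'at': [726.6, -56.2, 63.5], 'p': 0.9}
{'at': [832.1, 54.0, 32.3], 'p': 0.84}
{'at': [734.6, -125.6, 65.7], 'p': 0.62}
```

View pics/hold.png

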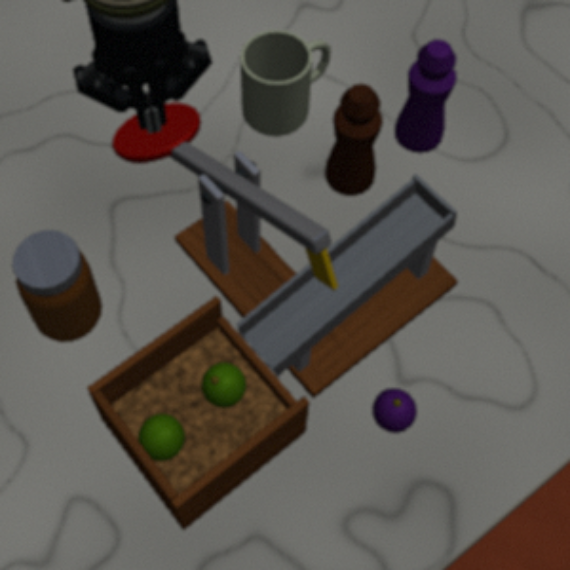

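Both limes are inside the tray at crop (224,384) and (161,436), and the paddle is still held down. I'll raise the tool gradually so the spring lifts the paddle, then back well clear.

```bash
python3 -m pendant '0 0 -0.006 0; 0.001 0 -0.009 0; 0.001 0 -0.009 0; 0.001 0 -0.009 0; 0.001 0 -0.009 0; 0.001 0 -0.009 0; 0 0 -0.010 0; 0 0 -0.02 0; 0 0 -0.03 0; 0 0 -0.04 0'; python3 -m pendant '0 0 -0.02 0; 0 0 0 0; 0 0 0 0; 0 0 0 0; 0 0 0 0; 0 0 0 0; 0 0 0 0; 0 0 0 0';  python3 - <<'E'
from look import *
d=viewer.capture('scene');cv2.imwrite('pics/end.png',cv2.resize(d['color'][120:420,180:480,::-1],None,fx=1.9,fy=1.9))
E
```

```text
time_s: 6.85
eef_pos: [471.5, 39.2, 250.1]
ee_rot: [-0.001, 0.184, 0.983, 0.0]
force: [-0.5, -0.2, 0.6]
grip_width: 0.001
grip_force: 0.0
time_s: 7.85
eef_pos: [472.0, 39.0, 269.3]
ee_rot: [0.0, 0.184, 0.983, 0.0]
force: [-0.2, 0.3, 0.4]
grip_width: 0.001
grip_force: 0.0
```

View pics/end.png

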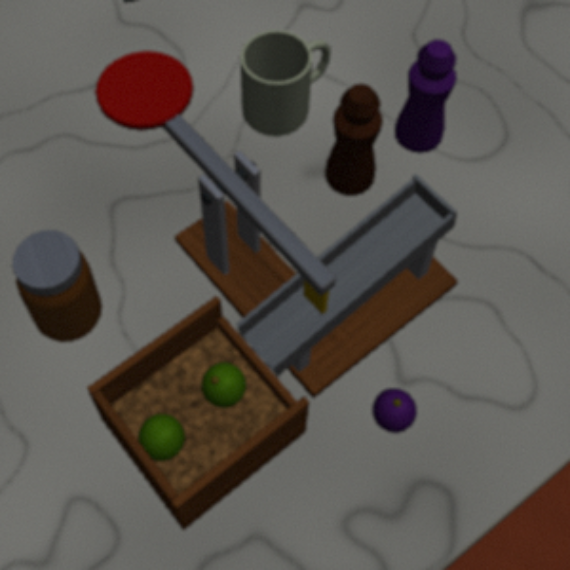

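The paddle is back up at crop (145,90), the gate at (316,295) is down in the chute, and the limes are at rest in the tray. The mill, mug and jar haven't moved.

```bash
python3 -c "from rig import ctrl; print(ctrl.finish_job())"
```

```text
the job is handed in; nothing more can be done
None
```

Both limes are in the tray, the paddle has sprung back up with the gate shut, nothing else was moved, and I handed the job in at about 8 s on the robot's clock; no verdict was returned.

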